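Step a battery plate on a cross-slide from mark to mark under a fixed pointer

TASK

The battery plate is screwed to a cross-slide table, with an upright handle at each end, under a fixed pointer. First bring the ring mark under the pointer's tip and keep it still there for a good second, then bring the cross mark under the tip, leave it there and let go. Do not knock the pointer rig, and leave the loose parts lying around where they are.

Things in the scene. Friction and masses are not known exactly. Their poses are not given: they have to be found in the camera images.
- base: Fixed grey base of the cross-slide table, 140 (x) x 300 (y) x 24 mm high; origin at the centre of its underside on the shelf, x along the upper slide, y along the lower slide; turned up to 20 degrees. It carries the saddle (slides along base y), which carries the carrier (slides along base x and never turns against the base).
- saddle (a joint): lower slide, m: travel of saddle and carrier along base +y, from -0.085 to 0.085, 0 at the middle. No spring: it stays where it is left; about 2 N of friction.
- carrier (a joint): Upper slide, m: travel of the carrier along base +x, -0.045 to 0.045, 0 at the middle. No spring, stays where left, about 2 N of friction. The carrier is an aluminium plate 110 (x) x 210 (y) x 12 mm, top 58 mm above the shelf, bearing a dark green battery plate 94 x 156 x 6 mm (top 64 mm above the shelf) and an upright black handle near each end.
- ring_mark (a point): Centre of the white ring mark (outer diameter about 22 mm, inside about 17 mm) on the top of the battery plate, near its right (base -y) end: 15 mm towards base +x and 62 mm towards base -y from the carrier's centre. It moves with the carrier.
- cross_mark (a point): Centre of the white cross mark (two strokes 24 mm long, along base x and y) on the top of the battery plate, near its left (base +y) end: 15 mm towards base -x and 62 mm towards base +y from the carrier's centre. It moves with the carrier.
- handle_left (a point): Grip point of the left upright black handle, a bar 14 mm (base x) x 20 mm (base y) x 46 mm high, top 104 mm above the shelf; the point lies on its axis, 12 mm below its top (92 mm above the shelf), 30 mm beyond the cross mark towards base +y. Best pinched from above across its 14 mm (fingers closing along base x). Moves with the carrier.
- handle_right (a point): Grip point of the right upright black handle, the same bar, 30 mm beyond the ring mark towards base -y. Moves with the carrier.
- pointer_tip (a point): Tip of the fixed upright chrome pointer, 72 mm above the shelf, 8 mm over the battery plate. It hangs from the middle of the underside of the rig's black head. With a mark under the tip, the handle next to that mark is beneath the head and cannot be taken from above; with the carrier's centre abreast of the tip both handles are free, about 92 mm to its sides.
- pointer_rig: Fixed. Origin on the shelf straight below the pointer's tip, axes within 5 degrees of the base's. Black head 28 (x) x 60 (y) x 80 mm, centred over the tip, from 120 to 200 mm above the shelf, so the handles pass beneath it; an arm 165 mm up holds it from a post 212 mm away towards +x, clamped by a steel C-clamp to the edge of a riser shelf 120 x 300 x 54 mm.
- magic_joint: Loose bystander: black camera arm joint, 157 mm long, 50 mm high, lying left of the work; origin at its middle, underside. Leave it.
- spigot: Loose bystander: chrome spigot adapter standing upright, 38 mm across the foot, 85 mm high, right of the work; origin at its underside. Leave it.
- panel_knob: Loose bystander: white plastic knob, 60 mm across, 46 mm high, right of the work; origin at its underside. Leave it.

How it is judged (in metres and radians):
On the way:
1. the ring mark is under the pointer's tip (within 5 mm) and still (horizontal distance between pointer_tip and ring_mark below 0.005 m and velocity of joint saddle between -0.015 and 0.015 m/s and velocity of joint carrier between -0.015 and 0.015 m/s), for 0.7 s.
At the end, for the whole second after the job is handed in: The cross mark's centre is within 5 mm, measured level, of the pointer's tip, the slides are at rest and the fingers touch nothing (horizontal distance between pointer_tip and cross_mark below 0.005 m and velocity of joint saddle between -0.015 and 0.015 m/s and velocity of joint carrier between -0.015 and 0.015 m/s and contact force between the fingers and anything else below 0.1 N).
It fails at once if a loose bystander is moved more than 20 mm (distance of any of magic_joint, spigot, panel_knob from where it was at the start of the episode above 0.02 m).
It fails at once if the pointer rig is knocked (more than 8 N) (contact force between any of the arm, the fingers and pointer_rig above 8 N).
It also fails if it takes over 61 s, if anything falls off the work surface, if the arm or the gripper's body presses on something with over 40 N, if the wrist force passes 120 N, or if a joint passes its speed limit or range.

ROBOT

A 6-joint arm with a two-finger parallel gripper is mounted at the origin on the work surface. World frame = base frame: x ahead of the robot, y to its left, z up, the work surface at z = 0. Lengths are in mm, angles in rad, forces in N, time in s.
With the tool pointing down it reaches from about 400 to 925 mm from the base axis. Payload 12.5 kg.
Tool frame: the origin (TCP) lies at the very end of the fingers, on their centre line; the grasp point (between the pads) lies 19 mm behind it (ctrl.pinch_z is the distance from the TCP to the grasp point, in mm); z points along the fingers, y is the line along which they close (so a half turn about z gives the same grasp; the last joint's range is limited). The gripper opens to 95 mm and grips with 3 to 60 N. Pads are 20 mm wide; open, the fingers measure 119 mm over their backs; the gripper's body (75 mm by 180 mm) begins 59 mm behind the grasp point.
Start: joints at [-1.226, 0.491, 1.559, -0, 1.092, -0.106], TCP at [272.329, -562.572, 189.961] pointing down, gripper open.
Joint ranges: [-3.1, 3.1], [-0.84, 2.19], [0.05, 2.79], [-1.13, 4.28], [0.06, 2.93], [-2.69, 2.69]. Speed limits (rad/s): [2.22, 2.22, 2.79, 3.14, 3.14, 3.14].

INTERFACE

Orientations are given as [roll, pitch, yaw] about the fixed x, y, z axes, in that order (R = Rz(yaw) Ry(pitch) Rx(roll)).
In Python, from plant import ctrl gives the robot as it stands. The module is installed in compiled form; this text tells all that it offers.
- The arm moves only by the tool servo_tool, never from a script. Its argument "steps" is a list of rows, each a list of 6 numbers: the shift along the tool's x, y, z in cm, then the turn, a rotation vector about the tool's x, y, z in rad. A call has 1 to 20 rows; each row shifts and turns the commanded pose from where the row before left it, along the tool's axes as they then stand; what a row does not reach is not made up. A row lasts 1/10 s, in which the tool goes at most 50 mm and 8.59 degrees, less where a joint would pass 70% of its speed; a pose out of reach is approached as far as the arm can. A call is refused whole if a number of a shift passes 5 or a number of a turn 0.15, either way. A call with a gripper value outside its range is refused whole. "fingers" is the finger opening in cm, from 0 to 9.51, set as the call begins (left out, the last holds). The fingers move at their own pace and stop on an object; "squeeze" is the grip in N (left out, the last holds). Time passes only in rows, so rows that do not move let the fingers close. It gives the time, the measured TCP pose, the force, the opening and the grip force at its end, in the units of the state.
- ctrl.sense(): the state, without advancing time (a new reading comes with each control period).
- ctrl.camera(name): name is "side" or "top" or "wrist"; returns the picture (420x560x3 uint8, blue, green, red); there is no depth.
- ctrl.camera_params(name): a dict with "fx", "fy", "cx", "cy" (pixels), "R" (3x3) and "t" (3): a world point X has camera coordinates R X + t; the wrist camera has in their place "mount" (4x4, takes a point from camera to tool coordinates, whose origin is the TCP and whose axes are the flange's). Camera axes: x right, y down, z forward; pixel columns grow to the right and rows downward; lengths in mm; the calibration is good to about 2 mm. The wrist camera is an equidistant fisheye: a pixel r from the principal point sees the ray r / f radians off the axis. A picture is of the moment at which its call begins: read the wrist's pose just before it. camera_params takes no time and is no camera call.
- ctrl.hand_in(): hands the job in; it is judged then, once.
The state is a dict: "t": time; "joint_positions": joint angles; "dq": joint speeds; "tau": joint torques, N m; "eef_pos": TCP position; "eef_rot": TCP orientation; "contact_force": force on the tool from outside, world axes, zero at the start; "moment": the same for the moment, N m; "width": finger opening in mm; "grip_force": force on a finger pad.
Only numpy, scipy, OpenCV 4.12 (cv2) and the standard library are available. Lean on these libraries where they do the work, as an engineer would, in place of code of your own. Each camera call takes 0.05 s, during which the arm holds its last target. There are 200 camera calls.

## Working session

There is one attempt and no reset: what is moved stays moved. The work goes in short steps, Python scripts to look and compute and a tool call to move; the robot and the scene stay as the last step left them, time stands still between calls to the robot, and variables do not carry over. Pictures are saved under pics/ and viewed, at most 10 in all, crops included, and the job is handed in when it is done.

Besides the shell and the picture viewer there is one more tool, called after ">>>" in YAML: its name, and indented under it one key for each argument. servo_tool: Moves the arm, as the interface text tells. Its arguments: {"type":"object","properties":{"steps":{"type":"array"},"fingers":{"type":"number"},"squeeze":{"type":"number"}},"required":["steps"]}

```bash
mkdir -p pics
python3 - <<'E'
from plant import ctrl
import cv2,numpy as np
s=ctrl.sense();print(s)
for n in("top","side","wrist"):
    cv2.imwrite(f"pics/{n}0.png",ctrl.camera(n)); print(n,ctrl.camera_params(n))
E
```

```text
{'t': 0.0, 'joint_positions': array([-1.22556916e+00,  4.91555428e-01,  1.55945978e+00,  2.47388011e-06,
        1.09172311e+00, -1.05634643e-01]), 'dq': array([ 0.00142254, -0.00076057,  0.00090955,  0.00036382,  0.00029137,
       -0.00149668]), 'tau': array([ 1.60605767e-03, -6.12636995e+01, -2.58178782e+01,  6.92846999e-02,
        4.81797033e-02, -9.47709896e-05]), 'eef_pos': array([ 272.24342074, -562.27585438,  189.36078165]), 'eef_rot': array([-3.14045361e+00, -1.22978817e-04,  4.50860602e-01]), 'contact_force': array([0.47800299, 0.24308756, 0.21414093]), 'moment': array([ 0.02533239, -0.00802747, -0.01468619]), 'grip_force': 0.0, 'width': 94.83513363904115}
top {'fx': 513.7997217327317, 'fy': 513.7997217327317, 'cx': 276.99460277087564, 'cy': 208.54542542881657, 'R': array([[-0.00496941, -0.99995723,  0.00780045],
       [-0.98725616,  0.00366521, -0.15909697],
       [ 0.15906157, -0.00849166, -0.98723214]]), 't': array([  -2.39570725,  539.84189654, 1385.31802564])}
side {'fx': 449.7898501908603, 'fy': 449.7898501908603, 'cx': 289.17765391383887, 'cy': 207.02340111016633, 'R': array([[ 0.98532285, -0.16891166,  0.02465231],
       [-0.06646251, -0.5126357 , -0.85603001],
       [ 0.1572311 ,  0.84182747, -0.51633796]]), 't': array([-558.96192313,   95.67129275, 1311.81936829])}
wrist {'fx': 325.19226210127806, 'fy': 325.19226210127806, 'cx': 281.66344701842775, 'cy': 212.22555318724756, 'mount': array([[-1.60581813e-03, -9.62315381e-01, -2.71931110e-01,
         7.61243985e+01],
       [ 9.99998627e-01, -1.65669952e-03, -4.24684499e-05,
         3.15907140e-01],
       [-4.09640098e-04, -2.71930805e-01,  9.62316720e-01,
        -1.94988413e+02],
       [ 0.00000000e+00,  0.00000000e+00,  0.00000000e+00,
         1.00000000e+00]])}
```

View pics/top0.png

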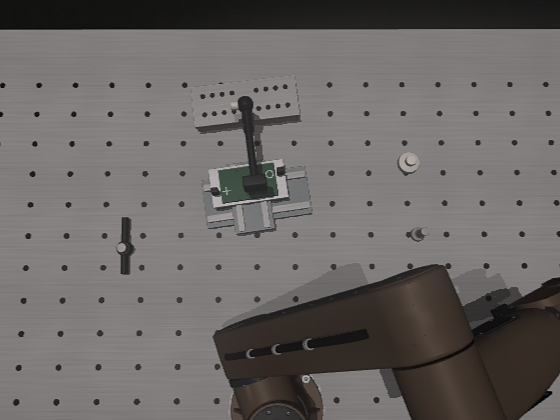

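View pics/side0.png

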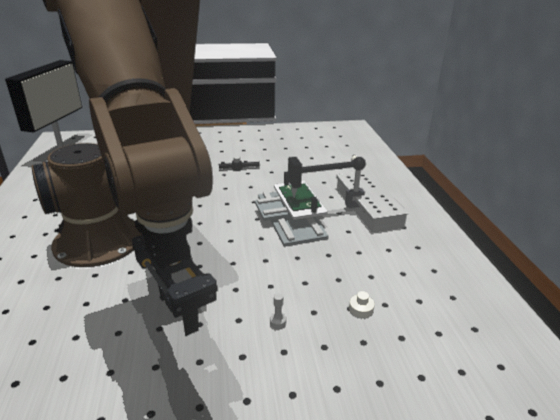

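The top view shows the cross at about (226,190), the ring at (269,174), handles at (214,191) and (281,170), and the head at (255,184). The side view shows the head at (295,170). Next I'll enlarge both.

```bash
cat > h.py <<'E'
import numpy as np,cv2
from plant import ctrl
from scipy.spatial.transform import Rotation as Ro
def ray(n,u,v,s=None):
    p=ctrl.camera_params(n)
    if n=="wrist":
        a,b=u-p['cx'],v-p['cy'];r=np.hypot(a,b);th=r/p['fx']
        d=np.array([np.sin(th)*a/r,np.sin(th)*b/r,np.cos(th)])
        M=p['mount'];R=Ro.from_euler('xyz',s['eef_rot']).as_matrix()
        return R@M[:3,3]+s['eef_pos'],R@M[:3,:3]@d
    R=np.array(p['R']);d=np.array([(u-p['cx'])/p['fx'],(v-p['cy'])/p['fy'],1])
    return -R.T@p['t'],R.T@d
def onz(n,u,v,z,s=None):
    o,d=ray(n,u,v,s);return (o+d*(z-o[2])/d[2])
def cross2(a,b):
    (o1,d1),(o2,d2)=a,b
    A=np.c_[d1,-d2];k=np.linalg.lstsq(A,o2-o1,rcond=None)[0]
    p,q=o1+k[0]*d1,o2+k[1]*d2
    return (p+q)/2,np.linalg.norm(p-q)
E
python3 - <<'E'
import cv2
from h import *
t=cv2.imread("pics/top0.png");s=cv2.imread("pics/side0.png")
a=cv2.resize(t[155:235,195:315],None,fx=6,fy=6,interpolation=cv2.INTER_CUBIC)[:,:]
b=cv2.resize(s[150:245,250:370],None,fx=6,fy=6,interpolation=cv2.INTER_CUBIC)
cv2.imwrite("pics/tc.png",a);cv2.imwrite("pics/sc.png",b)
for k,(u,v,z) in dict(cross=(226,190,64),ring=(269,174,64),hl=(214,190,104),hr=(281,170,104),head=(255,183,200)).items(): print(k,onz("top",u,v,z).round(1))
print("camtop",ray("top",0,0)[0])
E
```

```text
cross [588.7 135.6  64. ]
ring [633.5  17.1  64. ]
hl [580.9 164.  104. ]
hr [635.1 -15.5 104. ]
head [579.2  51.1 200. ]
camtop [ 312.59946807    7.38941032 1453.53638207]
```

View pics/tc.png

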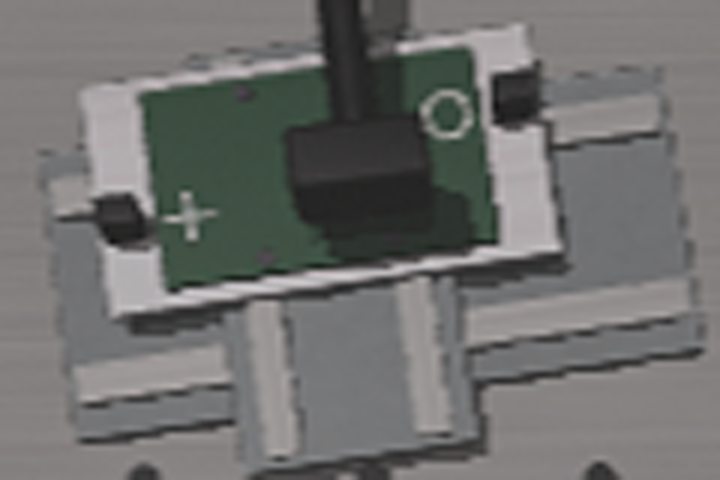

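View pics/sc.png

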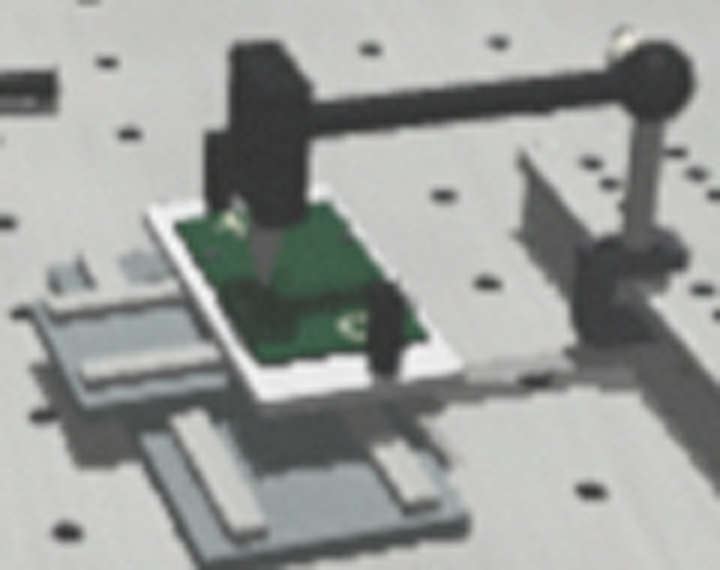

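The top crop shows the cross at (190,215), the ring at (446,114), the head's top face centred near (357,152), and handle tops near (120,212) and (516,90). The side crop shows the pointer tip at about (266,284), the ring at (354,325), and the cross partly hidden at (233,222).

Run:
```python
from h import *
f=lambda c,o:((c[0]+.5)/6-.5+o[0],(c[1]+.5)/6-.5+o[1])
T=lambda x,y,z:onz("top",*f((x,y),(195,155)),z)
S=lambda x,y,z:onz("side",*f((x,y),(250,150)),z)
c,r=T(190,215,64),T(446,114,64);print("top c,r",c,r,np.linalg.norm(c-r))
d=c-r; print("yaw",np.degrees(np.arctan2(d[1],d[0])-np.arctan2(124,-30)))
print("side c,r",S(233,222,64),S(354,325,64))
print("tip side",S(266,284,72),"tip top head",T(357,152,200))
t=[f(p,(195,155)) for p in [(357,152)]][0]
print("tipz check", [T(x,y,200).round(1) for x,y in[(287,128),(418,117),(430,172),(295,190)]])
print("handles top",T(122,200,104),T(516,80,104))
```

```text
top c,r [587.54860307 134.88502278  64.        ] [634.63607845  17.32180583  64.        ] 126.6425691325942
yaw 8.226990073352704
side c,r [586.34339469 135.37059194  64.        ] [629.74041488  17.88372577  64.        ]
tip side [589.45712418  51.81879833  72.        ] tip top head [587.06521393  53.36242314 200.        ]
tipz check [array([597.4,  82.5, 200. ]), array([601.9,  28. , 200. ]), array([578.5,  23.1, 200. ]), array([571.,  79., 200.])]
handles top [586.55121456 161.585118   104.        ] [640.90673056 -14.44178695 104.        ]
```

>>> servo_tool:
  steps:
    - [0, 0, -3, 0, 0, -0.126]
    - [0, 0, -3, 0, 0, -0.126]
    - [0, 0, -3, 0, 0, -0.126]
    - [0, 0, -2, 0, 0, -0.126]
    - [0, 0, 0, 0, 0, -0.126]
    - [0, 0, 0, 0, 0, -0.126]
    - [0, 0, 0, 0, 0, -0.126]
    - [0, 0, 0, 0, 0, -0.126]
    - [0, 0, 0, 0, 0, -0.126]
    - [0, 0, 0, 0, 0, -0.13]
    - [0, 0, 0, 0, 0, 0]
  fingers: 6
  squeeze: 30

```text
t: 1.25
eef_pos: [272.3, -562.5, 299.7]
eef_rot: [-3.141, -0.0, 1.717]
contact_force: [-0.1, -0.3, -0.2]
width: 60.0
grip_force: 0.0
```

>>> servo_tool:
  steps:
    - [3, 1.85, 0, 0, 0, 0]
    - [4.2, 2.58, 0, 0, 0, 0]
    - [4.2, 2.58, 0, 0, 0, 0]
    - [4.2, 2.58, 0, 0, 0, 0]
    - [4.2, 2.58, 0, 0, 0, 0]
    - [4.2, 2.58, 0, 0, 0, 0]
    - [4.2, 2.58, 0, 0, 0, 0]
    - [4.2, 2.58, 0, 0, 0, 0]
    - [4.2, 2.58, 0, 0, 0, 0]
    - [4.2, 2.58, 0, 0, 0, 0]
    - [4.2, 2.58, 0, 0, 0, 0]
    - [4.2, 2.58, 0, 0, 0, 0]
    - [4.2, 2.58, 0, 0, 0, 0]
    - [4.2, 2.58, 0, 0, 0, 0]
    - [4.2, 2.58, 0, 0, 0, 0]
    - [4.2, 2.58, 0, 0, 0, 0]
    - [3, 1.85, 0, 0, 0, 0]
    - [2.6, 1.5, 0, 0, 0, 0]
    - [0, 0, 0, 0, 0, 0]
    - [0, 0, 0, 0, 0, 0]

```text
t: 3.25
eef_pos: [603.8, 209.3, 299.3]
eef_rot: [-3.141, 0.0, 1.713]
contact_force: [0.3, -1.4, -0.1]
width: 60.0
grip_force: 0.0
```

Run:
```python
from h import *
import json
s=ctrl.sense();print(s['eef_pos'],s['eef_rot'],s['joint_positions'])
im=ctrl.camera("wrist");cv2.imwrite("pics/w1.png",im)
json.dump({k:list(s[k]) for k in('eef_pos','eef_rot')},open("w1.json","w"))
```

```text
[603.79452518 209.29577869 299.31542224] [-3.14059543e+00  3.96941943e-04  1.71313686e+00] [ 2.30509586e-01  4.30763345e-01  1.36580701e+00 -3.15524360e-04
  1.34605061e+00  8.82397256e-02]
```

View pics/w1.png

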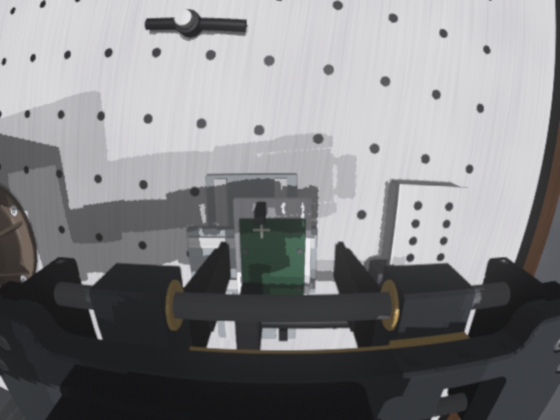

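The wrist view shows the left handle's top at about (260,209), the cross at (262,231), and the pointer hidden behind the gripper. I'll measure these.

Run:
```python
from h import *
import json
s={k:np.array(v) for k,v in json.load(open("w1.json")).items()}
im=cv2.imread("pics/w1.png");g=im[218:245,244:300].astype(int)
hsv=cv2.cvtColor(im,cv2.COLOR_BGR2HSV)
m=((hsv[...,1]<70)&(hsv[...,2]>90)).astype(np.uint8)
sub=m[223:241,250:276];n,l,st,ce=cv2.connectedComponentsWithStats(sub);print(st[1:],ce[1:]+[250,223])
for u,v in ce[1:]+[250,223]: print("cross",onz("wrist",u,v,64,s))
b=(hsv[...,2]<60).astype(np.uint8)[195:218,245:280]
n,l,st,ce=cv2.connectedComponentsWithStats(b);print(st[1:],ce[1:]+[245,195])
print("handle top?",onz("wrist",260,209,104,s),"bot",onz("wrist",260,217,104,s))
cv2.imwrite("pics/w1c.png",cv2.resize(im[185:300,210:330],None,fx=5,fy=5,interpolation=cv2.INTER_CUBIC))
```

```text
[[ 4  3 15 13 45]] [[261.06666667 231.71111111]]
cross [584.83084611 131.80954653  64.        ]
[[ 10   7  11  16 157]] [[260.17197452 209.96178344]]
handle top? [580.6007837  175.55908247 104.        ] bot [581.87158392 165.23320493 104.        ]
```

View pics/w1c.png

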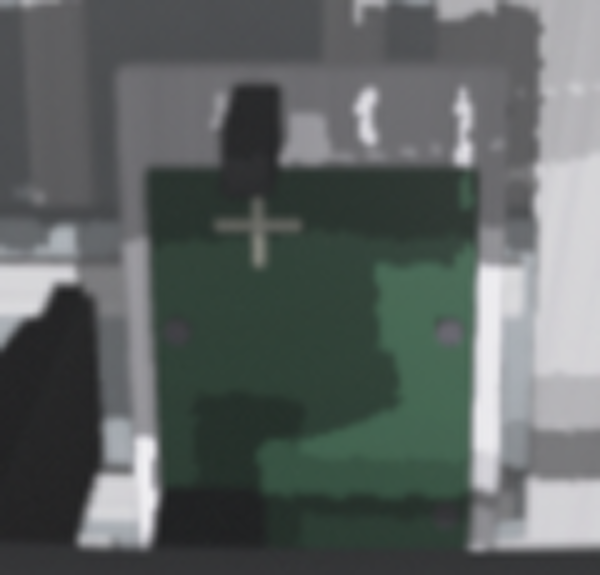

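The wrist estimate gives the cross at about (584.7,133.5) and the handle at about (582,164), which agrees with the top view. I'll go down and grasp the left handle.

>>> servo_tool:
  steps:
    - [-2, -1.4, 0, 0, 0, 0]
    - [-2.2, -1.4, 0, 0, 0, 0]
    - [0, 0, 0, 0, 0, 0]
    - [0, 0, 4, 0, 0, 0]
    - [0, 0, 4, 0, 0, 0]
    - [0, 0, 4, 0, 0, 0]
    - [0, 0, 4, 0, 0, 0]
    - [0, 0, 4, 0, 0, 0]
    - [0, 0, 2.4, 0, 0, 0]
    - [0, 0, 0, 0, 0, 0]
    - [0, 0, 0, 0, 0, 0]

```text
t: 4.4
eef_pos: [582.9, 163.2, 76.7]
eef_rot: [3.141, 0.0, 1.714]
contact_force: [0.7, 0.2, 1.2]
width: 59.9
grip_force: 0.0
```

>>> servo_tool:
  steps:
    - [0, 0, 0, 0, 0, 0]
    - [0, 0, 0, 0, 0, 0]
    - [0, 0, 0, 0, 0, 0]
    - [0, 0, 0, 0, 0, 0]
    - [0, 0, 0, 0, 0, 0]
    - [0, 0, 0, 0, 0, 0]
    - [0, 0, 0, 0, 0, 0]
    - [0, 0, 0, 0, 0, 0]
  fingers: 0
  squeeze: 30

```text
t: 5.2
eef_pos: [582.2, 163.4, 75.9]
eef_rot: [-3.141, 0.0, 1.715]
contact_force: [-1.3, -0.5, 1.1]
width: 13.2
grip_force: 30.0
```

Run:
```python
from h import *
s=ctrl.sense();print(s['eef_pos'],s['eef_rot'],s['contact_force'],s['moment'],s['width'],s['grip_force'])
cv2.imwrite("pics/side2.png",ctrl.camera("side"));cv2.imwrite("pics/top2.png",ctrl.camera("top"))
a=cv2.imread("pics/side2.png")[150:245,250:370];b=cv2.imread("pics/top2.png")[150:245,185:305]
cv2.imwrite("pics/st2.png",np.hstack([cv2.resize(x,None,fx=3.3,fy=5,interpolation=cv2.INTER_CUBIC) for x in(a,b)]))
```

```text
[582.21144538 163.44452051  75.91374669] [-3.14128271e+00  9.38344507e-05  1.71481324e+00] [-1.28234922 -0.49382383  1.10070905] [-0.05385885  0.13621239  0.0148326 ] 13.205158801136221 30.000267326831818
```

View pics/st2.png

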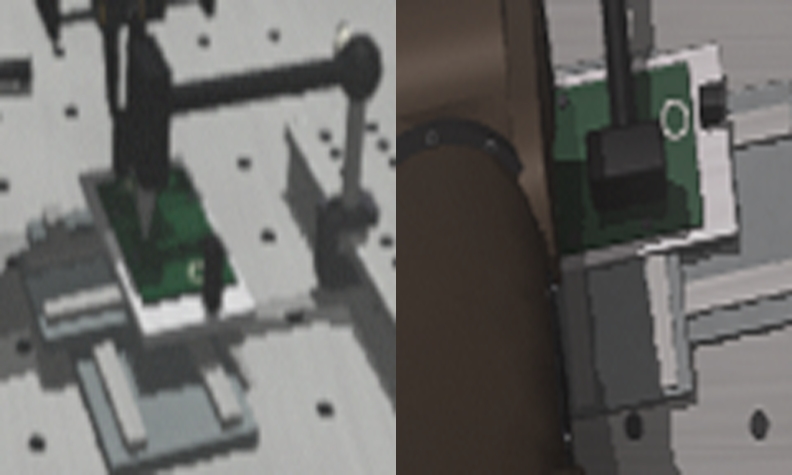

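Handle gripped (13 mm wide, 30 N). Nothing else moved. Next I'll drag the ring towards the tip: 41 mm along tool x and −39.5 mm along tool y.

>>> servo_tool:
  steps:
    - [0.2, -0.2, 0, 0, 0, 0]
    - [0.4, -0.4, 0, 0, 0, 0]
    - [0.5, -0.5, 0, 0, 0, 0]
    - [0.5, -0.5, 0, 0, 0, 0]
    - [0.5, -0.5, 0, 0, 0, 0]
    - [0.5, -0.5, 0, 0, 0, 0]
    - [0.5, -0.5, 0, 0, 0, 0]
    - [0.5, -0.45, 0, 0, 0, 0]
    - [0.34, -0.3, 0, 0, 0, 0]
    - [0.2, -0.1, 0, 0, 0, 0]
    - [0, 0, 0, 0, 0, 0]
    - [0, 0, 0, 0, 0, 0]
    - [0, 0, 0, 0, 0, 0]
    - [0, 0, 0, 0, 0, 0]

```text
t: 6.7
eef_pos: [537.1, 198.7, 75.9]
eef_rot: [-3.141, -0.0, 1.715]
contact_force: [-3.1, 1.0, 2.8]
width: 13.5
grip_force: 30.0
```

Run:
```python
from h import *
s=ctrl.sense();print(s['eef_pos'],s['eef_rot'],s['contact_force'],s['width'],s['grip_force'])
cv2.imwrite("pics/side3.png",ctrl.camera("side"))
cv2.imwrite("pics/s3.png",cv2.resize(cv2.imread("pics/side3.png")[170:230,255:335],None,fx=9,fy=9,interpolation=cv2.INTER_CUBIC))
```

```text
[537.07936092 198.73276695  75.88948134] [-3.14098555e+00 -6.62536158e-05  1.71465332e+00] [-3.05253685  1.01754574  2.76119167] 13.53340004408893 30.000655353069305
```

View pics/s3.png

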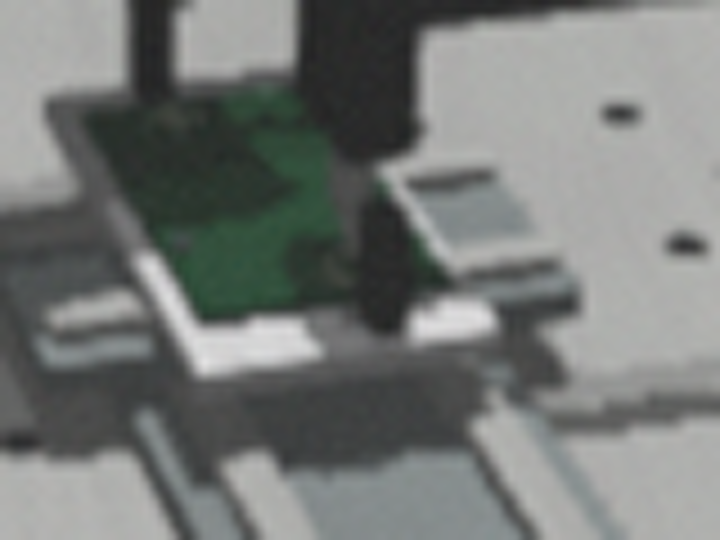

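The ring now lies just below the tip in this view, at about (340,270), but the right handle hides most of it. I'll check it numerically with sub-pixel measurements.

Run:
```python
from h import *
im=cv2.imread("pics/side0.png");h=cv2.cvtColor(im,cv2.COLOR_BGR2HSV)
print("side0 S");print(h[186:202,288:300,1]);print("V");print(h[186:202,288:300,2])
def cen(n,im,u0,u1,v0,v1):
    a=im[v0:v1,u0:u1].astype(float); w=np.clip(a[...,2]-a[...,1]*0.55-10,0,None) if 0 else np.clip(a[...,2]-np.median(a[...,2])-25,0,None)
    V,U=np.mgrid[v0:v1,u0:u1];c=(U*w).sum()/w.sum(),(V*w).sum()/w.sum();print(n,c,onz(n,*c,64))
t=cv2.imread("pics/top0.png")
cen("top",t,222,232,186,195);cen("top",t,264,275,169,179)
# predicted pixels of tip/ring
def proj(n,X):
    p=ctrl.camera_params(n);c=np.array(p['R'])@X+p['t'];return (p['fx']*c[0]/c[2]+p['cx'],p['fy']*c[1]/c[2]+p['cy'])
print([proj("side",np.array([588.5,52.5,z])) for z in(72,120)])
```

```text
side0 S
[[31 35 45 40 16  9  5 13 13 14  0  9]
 [32 31 41 38 10  0  4  4 17 17 42 49]
 [44 34 37 39  0  3  3  3 10 47 71 74]
 [80 51 40 43  6  3  6  6 17 65 83 89]
 [82 81 75 53  0  0  6  3 20 69 90 90]
 [91 87 87 48  6  6  3  8 31 76 87 86]
 [85 81 87 68 22  3  3 20 60 89 87 85]
 [88 91 86 78 37  6  6 26 77 86 88 88]
 [84 80 89 81 45  6  8 34 76 85 84 88]
 [84 79 81 80 59 14 14 46 74 73 79 86]
 [58 56 60 58 50 18 15 61 86 68 80 86]
 [49 42 25 32 28 14 16 52 72 79 79 77]
 [38 38 30 26 24 24 29 39 66 76 69 82]
 [35 50 48 29 29 25 33 33 41 60 63 55]
 [49 50 23 20 25 24 30 30 29 36 32 33]
 [36 40 11  8 24 34 25 39 33 29 26 21]]
V
[[199 155 120  96  64  58  54  57  57  56  56  57]
 [177 173 143 102  75  63  59  59  61  61  67  73]
 [117 141 143  98  82  82  78  77  79  81  83  89]
 [ 96 110 116  94  91  91  91  90  90  90  95  95]
 [ 96  97  95  91  91  91  92  91  91  92  93  96]
 [ 95  97  94  96  91  91  90  92  91  94  94  95]
 [ 96  94  94  94  91  91  92  91  93  95  97  93]
 [ 98  95  95  95  90  90  92  89  96  95  96  93]
 [ 97  96  97  95  91  89  90  91  90  90  91  96]
 [ 91  90  88  89  90  89  88  84  83  84  90  95]
 [ 79  77  76  75  77  84  86  80  83  86  89  95]
 [ 68  67  61  63  64  71  78  73  85  84  87  93]
 [ 67  67  60  59  64  63  61  66  77  84  85  84]
 [ 66  66  64  61  61  62  61  61  68  72  77  74]
 [ 67  71  68  64  61  63  59  60  62  64  63  61]
 [ 63  70  67  64  63  60  61  59  61  62  60  61]]
top (np.float64(225.8686257562662), np.float64(190.71477960242007)) [586.71622697 135.92504073  64.        ]
top (np.float64(269.25660863958734), np.float64(173.56415215989685)) [634.68750527  16.38030683  64.        ]
[(np.float64(293.5780276886393), np.float64(196.828678983296)), (np.float64(294.04053160436047), np.float64(183.31758662470003))]
```

Tip comes out at about (588.3,52.2) and the ring now at about (588.7,51.9), with the visible left rim of the ring agreeing. I'll hold still for over a second.

>>> servo_tool:
  steps:
    - [0, 0, 0, 0, 0, 0]
    - [0, 0, 0, 0, 0, 0]
    - [0, 0, 0, 0, 0, 0]
    - [0, 0, 0, 0, 0, 0]
    - [0, 0, 0, 0, 0, 0]
    - [0, 0, 0, 0, 0, 0]
    - [0, 0, 0, 0, 0, 0]
    - [0, 0, 0, 0, 0, 0]
    - [0, 0, 0, 0, 0, 0]
    - [0, 0, 0, 0, 0, 0]
    - [0, 0, 0, 0, 0, 0]
    - [0, 0, 0, 0, 0, 0]
    - [0, 0, 0, 0, 0, 0]
    - [0, 0, 0, 0, 0, 0]

```text
t: 8.15
eef_pos: [537.3, 198.7, 75.9]
eef_rot: [3.142, 0.0, 1.715]
contact_force: [-2.8, 0.6, 3.7]
width: 13.0
grip_force: 30.0
```

Run:
```python
from h import *
im=cv2.imread("pics/side3.png");h=cv2.cvtColor(im,cv2.COLOR_BGR2HSV)
print(h[188:206,284:302,1]);print(h[188:206,284:302,2])
p=ctrl.camera_params("side")
def proj(X):
    c=np.array(p['R'])@X+p['t'];return (p['fx']*c[0]/c[2]+p['cx'],p['fy']*c[1]/c[2]+p['cy'])
for a in range(0,360,45): print(a,np.round(proj(np.array([588.7+9.75*np.cos(np.radians(a)),51.9+9.75*np.sin(np.radians(a)),64])),1))
```

```text
[[ 63  76  96  98  92  91  90  46   7   8   0   8   3   4   3   3   4   0]
 [ 52  69  79  85  90  96  89  47   3   0  10   3  11   9   3   5   5   2]
 [ 55  42  55  67  95  94  94  41   7   0  10   7  27  39  14   2   2   3]
 [ 43  50  60  73  87 100  88  56   3   3   3   4  27  50  15   2   3   7]
 [ 61  59  81  92 101  96  91  62  14   3  10   0  20  36   7   0   2  12]
 [ 76  83  97  92  90  94  90  87  34   3   4   5  17   6   6   3   4   4]
 [ 96  91  96  89  98  91 100  83  59  13   7  15   6   6  17   5   4   4]
 [ 91 105  89 101  93 100  87  88  65  10   0   6  17  12   6   0  13  15]
 [ 96  94  89  84  67  59  73  63  65  22   4  11   6  17  12  13  42  41]
 [ 92  92  87  48  57  47  32  44  26  15  11   6  24  12   6  24  35  65]
 [ 90  92  76  55  55  38  34  25  27  21   9  17  17   6   6  18  25  72]
 [ 85  91  77  46  65  59  40  27  26  33  22   6   0  11   0   6  16  59]
 [ 97  91  87  48  55  48  35  28  23  29  33   6  12   6  12  12  12  31]
 [ 96  96  99  72  48  47  41  30  28  19  14   6   6  12   5   6  12  39]
 [ 94  89  96  80  60  60  52  42  54  35  11   6 
[... 1041 characters left out ...]
1  58  44  46  43  42  43  51  64]
 [ 78  76  66  56  55  56  57  65  60  54  47  41  43  45  45  44  47  56]
 [ 79  81  73  58  56  58  58  64  67  62  54  44  42  42  42  42  42  49]
 [ 80  80  77  67  59  54  56  59  64  66  54  43  46  43  47  44  41  52]
 [ 81  83  80  73  55  55  54  54  52  51  45  43  40  44  46  44  49  63]
 [ 75  70  69  61  52  52  56  57  57  56  54  42  46  43  43  44  58  85]
 [ 74  73  71  73  71  81  88  91  89  75  68  49  44  44  44  46  94 143]
 [158 158 161 156 144 112 116 115 108  88  77  56  44  42  43  59 132 196]]
0 [296.6 198.9]
45 [295.4 197.9]
90 [293.1 197.6]
135 [291.1 198.2]
180 [290.5 199.3]
225 [291.8 200.4]
270 [294.2 200.7]
315 [296.2 200.1]
```

The ring rim pixels in shadow (columns 291–293, rows 198–201) match the prediction to within 1 mm, and it held still for about 2 s. Next I'll move to the middle: tool x −66 mm, tool y +30 mm.

>>> servo_tool:
  steps:
    - [-0.2, 0.1, 0, 0, 0, 0]
    - [-0.5, 0.2, 0, 0, 0, 0]
    - [-0.6, 0.3, 0, 0, 0, 0]
    - [-0.6, 0.3, 0, 0, 0, 0]
    - [-0.6, 0.3, 0, 0, 0, 0]
    - [-0.6, 0.3, 0, 0, 0, 0]
    - [-0.6, 0.3, 0, 0, 0, 0]
    - [-0.6, 0.3, 0, 0, 0, 0]
    - [-0.6, 0.3, 0, 0, 0, 0]
    - [-0.6, 0.3, 0, 0, 0, 0]
    - [-0.6, 0.2, 0, 0, 0, 0]
    - [-0.4, 0.1, 0, 0, 0, 0]
    - [-0.1, 0, 0, 0, 0, 0]
    - [0, 0, 0, 0, 0, 0]
    - [0, 0, 0, 0, 0, 0]
    - [0, 0, 0, 0, 0, 0]

```text
t: 9.75
eef_pos: [576.8, 137.6, 75.9]
eef_rot: [3.141, 0.0, 1.715]
contact_force: [0.3, -2.3, 0.9]
width: 13.5
grip_force: 30.0
```

>>> servo_tool:
  steps:
    - [0, 0, 0, 0, 0, 0]
    - [0, 0, 0, 0, 0, 0]
    - [0, 0, 0, 0, 0, 0]
    - [0, 0, 0, 0, 0, 0]
    - [0, 0, -2, 0, 0, 0]
    - [0, 0, -4, 0, 0, 0]
    - [0, 0, -4, 0, 0, 0]
    - [0, 0, -4, 0, 0, 0]
    - [0, 0, -4, 0, 0, 0]
    - [0, 0, -4, 0, 0, 0]
    - [0, 0, -1, 0, 0, 0]
    - [0, 0, 0, 0, 0, 0]
  fingers: 5

```text
t: 10.95
eef_pos: [576.8, 137.8, 307.2]
eef_rot: [3.139, 0.0, 1.715]
contact_force: [0.2, 0.5, -0.1]
width: 49.8
grip_force: 0.0
```

>>> servo_tool:
  steps:
    - [-2, 0.4, 0, 0, 0, 0]
    - [-4, 0.6, 0, 0, 0, 0]
    - [-4, 0.6, 0, 0, 0, 0]
    - [-4, 0.6, 0, 0, 0, 0]
    - [-2.8, 0.5, 0, 0, 0, 0]
    - [-1.6, 0.3, 0, 0, 0, 0]
    - [0, 0, 0, 0, 0, 0]
    - [0, 0, 0, 0, 0, 0]
    - [0, 0, 0, 0, 0, 0]

```text
t: 11.85
eef_pos: [632.3, -38.8, 305.6]
eef_rot: [-3.141, -0.0, 1.716]
contact_force: [0.0, 1.5, -0.1]
width: 50.0
grip_force: 0.0
```

Run:
```python
from h import *
s=ctrl.sense();print(s['eef_pos'],s['eef_rot'])
im=ctrl.camera("wrist");cv2.imwrite("pics/w4.png",im)
h=cv2.cvtColor(im,cv2.COLOR_BGR2HSV)
# predicted handle & ring pixel by inverse projection
from scipy.optimize import fsolve
R=np.array([s['eef_pos'][0],s['eef_pos'][1]])
e=np.array([576.8,137.6]);bx=np.array([np.cos(.1436),np.sin(.1436)]);by=np.array([-bx[1],bx[0]])
H=e+30*bx-184*by
print("H",H,"d tool x,y",(H-R)@by,(H-R)@bx)
for n,P,z in(("handle",H,104),("ring",H+30*by,64)):
    uv=fsolve(lambda q:onz("wrist",*q,z,s)[:2]-P,[270,230]);print(n,uv)
    u,v=uv.round().astype(int);print(h[v-14:v+15:2,u-16:u+17:2,2])
```

```text
[632.26056651 -38.78122987 305.61524064] [-3.14111238e+00 -3.16722943e-04  1.71594543e+00]
H [632.82290114 -40.21292008] d tool x,y -1.4974281597536254 0.351661782852068
handle [282.44079992 185.51783047]
[[230 231 233 231 231 222 116  84  85  85 121 223 235 233 233 232 232]
 [230 231 233 230 225 151  63  52  52  52  71 218 235 233 233 232 232]
 [230 231 233 231 223 115  58  56  56  56  63 216 235 233 233 232 231]
 [230 231 233 230 221 113  71  72  74  74  77 215 235 233 233 232 232]
 [224 230 233 230 184 104  72  73  74  75  77 215 235 233 233 233 232]
 [143 198 227 228 170 101  69  72  73  73  75 215 235 233 233 232 232]
 [118 120 145 151 130 101  69  71  72  72  74 215 235 233 233 232 232]
 [110 111 112 111 111  95  68  70  70  71  71 187 215 213 215 215 217]
 [ 88  88  88  89  89  78  56  58  64  68  63  96 108  97 115 156 148]
 [ 86  86  87  87  87  78  56  56  57  62  57  92 102  93  93 106  92]
 [ 86  87  87  86  86  86  80  87  89  89  89  99 102  93  91  91  91]
 [ 86  86  86  86  87  87  89 100 103 101 100 101 101  92  90  91  91]
 [ 86  86  87  88  87  87  89 101 103 101 1
[... 569 characters left out ...]
132 132 210 225 141 122 109 107 112 211 197 112 110 110 110]
 [128 121 118 126 232 196 130 116 108 108 109 161 220 115 110 109 110]
 [109 107 106 110 216 182 112 110 107 108 108 168 213 114 109 110 110]
 [105 106 106 107 175 214 124 108 107 108 120 222 178 110 109 109 111]
 [106 106 106 106 115 216 211 145 129 147 214 210 124 109 109 110 110]
 [105 105 105 106 106 125 185 219 224 222 196 122 108 109 109 109 109]
 [104 104 104 105 105 105 108 120 134 120 110 107 108 108 108 109 109]
 [141 140 148 148 150 144 141 142 151 151 148 145 153 151 152 144 144]
 [229 231 232 230 231 231 224 219 222 221 229 233 234 232 233 232 231]
 [230 231 233 231 231 222 116  84  85  85 121 223 235 233 233 232 232]]
```

The ring is within about 1 px of its prediction and the handle sits under the gripper. I'll grasp the right handle.

>>> servo_tool:
  steps:
    - [-0.1, 0, 3, 0, 0, 0]
    - [0, 0, 4, 0, 0, 0]
    - [0, 0, 4, 0, 0, 0]
    - [0, 0, 4, 0, 0, 0]
    - [0, 0, 4, 0, 0, 0]
    - [0, 0, 2.5, 0, 0, 0]
    - [0, 0, 1.4, 0, 0, 0]
    - [0, 0, 0, 0, 0, 0]
    - [0, 0, 0, 0, 0, 0]

```text
t: 12.8
eef_pos: [633.3, -40.8, 78.1]
eef_rot: [3.14, 0.001, 1.715]
contact_force: [0.9, -0.6, -0.5]
width: 49.8
grip_force: 0.0
```

>>> servo_tool:
  steps:
    - [0, 0, 0, 0, 0, 0]
    - [0, 0, 0, 0, 0, 0]
    - [0, 0, 0, 0, 0, 0]
    - [0, 0, 0, 0, 0, 0]
    - [0, 0, 0, 0, 0, 0]
    - [0, 0, 0, 0, 0, 0]
    - [0, 0, 0, 0, 0, 0]
  fingers: 0
  squeeze: 30

```text
t: 13.5
eef_pos: [632.8, -41.1, 77.1]
eef_rot: [3.141, 0.0, 1.715]
contact_force: [0.0, 0.3, 1.9]
width: 13.0
grip_force: 30.0
```

Gripped. The cross still needs −58 mm along tool x.

>>> servo_tool:
  steps:
    - [-0.2, 0, 0, 0, 0, 0]
    - [-0.5, 0, 0, 0, 0, 0]
    - [-0.6, 0, 0, 0, 0, 0]
    - [-0.6, 0, 0, 0, 0, 0]
    - [-0.6, 0, 0, 0, 0, 0]
    - [-0.6, 0, 0, 0, 0, 0]
    - [-0.6, 0, 0, 0, 0, 0]
    - [-0.6, 0, 0, 0, 0, 0]
    - [-0.6, 0, 0, 0, 0, 0]
    - [-0.5, 0, 0, 0, 0, 0]
    - [-0.3, -0.05, 0, 0, 0, 0]
    - [-0.1, 0, 0, 0, 0, 0]
    - [0, 0, 0, 0, 0, 0]
    - [0, 0, 0, 0, 0, 0]
    - [0, 0, 0, 0, 0, 0]
    - [0, 0, 0, 0, 0, 0]

```text
t: 15.1
eef_pos: [640.7, -98.7, 77.1]
eef_rot: [3.141, 0.0, 1.715]
contact_force: [2.2, -1.1, 4.1]
width: 12.6
grip_force: 30.0
```

Run:
```python
from h import *
s=ctrl.sense();print(s['eef_pos'],s['eef_rot'],s['contact_force'],s['width'])
cv2.imwrite("pics/side5.png",ctrl.camera("side"));cv2.imwrite("pics/top5.png",ctrl.camera("top"))
a=cv2.imread("pics/side5.png")[170:230,255:335]
cv2.imwrite("pics/s5.png",cv2.resize(a,None,fx=9,fy=9,interpolation=cv2.INTER_CUBIC))
```

```text
[640.72646431 -98.65191953  77.05700665] [3.14117542e+00 4.90874858e-04 1.71494210e+00] [ 2.19003827 -1.12472677  4.07406114] 12.55340909914994
```

View pics/s5.png

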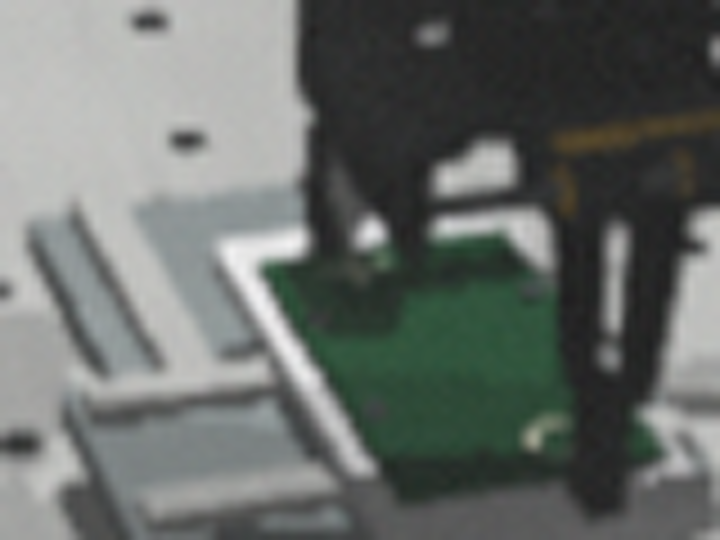

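The needle tip ends at about (350,245) in the crop, with the cross strokes right under it: the lit right arm at (380,258) and the centre near (357,267). I'll check that numerically.

Run:
```python
from h import *
im=cv2.imread("pics/side5.png");h=cv2.cvtColor(im,cv2.COLOR_BGR2HSV)
print(h[192:206,286:304,2]);print(h[192:206,286:304,1])
p=ctrl.camera_params("side")
def proj(X):
    c=np.array(p['R'])@X+p['t'];return np.round((p['fx']*c[0]/c[2]+p['cx'],p['fy']*c[1]/c[2]+p['cy']),1)
C=np.array([588.6,51.9,64]);bx=np.array([.99,.143,0]);by=np.array([-.143,.99,0])
print(proj(C),[proj(C+k) for k in(12*bx,-12*bx,12*by,-12*by)])
```

```text
[[149 152 126  53  41  56  72  82  77  61  46  38  41  44  43  37  51  62]
 [150 152 128  54  41  47  64  80  77  84  80  44  42  43  41  37  43  58]
 [152 151 132  58  40  43  61  76  91 136 162  97  47  45  41  39  59 119]
 [180 190 175  92  43  43  53  78 119 189 219 162  63  39  40  45  83 151]
 [222 229 211 119  52  44  48  72 136 196 201 162  73  40  42  42  76 120]
 [232 230 192 105  51  41  47  66 110 141 132 108  72  47  42  44  53  72]
 [186 173 131  75  53  46  52  61  70  70  87 104  84  57  44  46  53  63]
 [ 90  75  64  55  55  59  60  69  73  69  82 102  81  59  50  45  55  58]
 [ 75  56  57  56  60  60  61  65  74  75  61  58  53  51  47  49  50  52]
 [ 80  69  57  58  56  54  50  51  62  65  52  45  49  49  47  49  57  56]
 [ 81  77  61  58  58  55  49  48  49  51  49  48  50  54  64  65  67  72]
 [ 82  77  70  60  56  57  55  49  48  51  49  49  50  58  76  79  81  86]
 [ 98  77  78  64  58  59  54  54  50  54  50  52  52  65  79  84  87  88]
 [156  84  73  61  61  57  56  58  56  55  57  57  55  69  86  85  85  84]]
[[ 12  18  14   5  12   9   4   6   3   4  17   7
[... 408 characters left out ...]
 4   4  17  38  17  39  25  22  29  50  51  67  72  17  28  53  81]
 [ 51  37  44  51  42  35  34  26  24  33  40  43  60  65  41  34  65  70]
 [ 95  59  63  55  43  34  25  24  31  24  25  40  38  45  43  52  61  54]
 [102  74  63  57  55  52  36  45  29  24  49  34  52  52  38  42  63  55]
 [101  99  54  62  62  60  42  58  31  45  52  53  41  42  80  86  84  89]
 [ 62 109  76  60  64  67  56  42  53  50  47  47  31  75  94 103 101 110]
 [ 23  99  88  48  44  39  57  47  56  47  41  59  54  75 110 109 106 104]
 [  0  52  94  33  13  18  73  62  55  56  63  58  74  81  98 105 108 112]]
[293.6 199.1] [array([297.2, 198.6]), array([289.9, 199.6]), array([292.4, 197.3]), array([294.8, 201. ])]
```

The strokes cross at about pixel (293.9,199.3), against (293.6,199.1) predicted under the tip, so it is within about 1 mm. Release and lift.

>>> servo_tool:
  steps:
    - [0, 0, 0, 0, 0, 0]
    - [0, 0, 0, 0, 0, 0]
    - [0, 0, 0, 0, 0, 0]
    - [0, 0, 0, 0, 0, 0]
    - [0, 0, -1, 0, 0, 0]
    - [0, 0, -3, 0, 0, 0]
    - [0, 0, -4, 0, 0, 0]
    - [0, 0, -4, 0, 0, 0]
    - [0, 0, -4, 0, 0, 0]
    - [0, 0, -2, 0, 0, 0]
    - [0, 0, 0, 0, 0, 0]
    - [0, 0, 0, 0, 0, 0]
  fingers: 5

```text
t: 16.4
eef_pos: [640.2, -98.4, 257.0]
eef_rot: [3.141, 0.0, 1.715]
contact_force: [0.4, -0.3, -0.7]
width: 50.3
grip_force: 0.0
```

Run:
```python
from h import *
s=ctrl.sense();print(s['t'],s['eef_pos'],s['contact_force'],s['width'])
im=ctrl.camera("side");h=cv2.cvtColor(im,cv2.COLOR_BGR2HSV)
print(h[192:206,286:304,2])
```

```text
16.4 [640.2478665  -98.4122408  257.04411079] [ 0.3634003  -0.26800626 -0.74985547] 50.29494928530416
[[148 148 127  57  44  59  75  83  83  99 133 149 160 175 181 183 182 177]
 [148 147 127  57  48  51  66  78  84 122 161 151 163 181 195 201 209 200]
 [149 148 130  58  44  49  60  77  93 149 201 189 195 208 217 224 225 225]
 [178 187 171  92  48  46  56  80 116 184 226 225 223 224 225 226 220 206]
 [216 226 205 119  53  49  52  73 123 179 198 190 189 185 185 179 171 150]
 [229 224 187 104  52  48  52  67  92 124 128 118 113 112 102  95  89  85]
 [183 169 130  74  55  54  58  62  63  66  87 103  87  78  76  71  73  71]
 [ 89  76  67  61  62  64  64  71  72  69  85  99  81  64  67  66  64  63]
 [ 75  59  56  58  60  63  64  67  74  75  64  62  55  53  53  53  57  56]
 [ 81  70  61  60  58  58  51  52  62  68  52  52  49  53  53  54  60  58]
 [ 81  77  61  59  62  59  58  54  56  59  53  52  53  58  64  67  72  76]
 [ 83  81  70  61  61  59  56  56  51  55  53  53  53  61  76  81  81  88]
 [ 96  79  76  65  61  61  56  57  58  53  54  58  55  67  83  87  85  88]
 [152  83  77  63  64  59  58  59  57  60  60  59  61  67  87  87  85  85]]
```

The plate hasn't shifted since release, so I'm handing in.

```bash
python3 -c "
from plant import ctrl
print(ctrl.hand_in())"
```

```text
the job is handed in; nothing more can be done
None
```

I held the ring mark under the pointer's tip for about 2 s, then moved the cross mark under it, let go and handed in at about 16.5 s; by my camera measurements both were within about 1 mm of the tip, but the hand-in gave no verdict.

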